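# Hang the record board and hold the spring clip open around its edge

## Robot

A 7-joint arm with a two-finger parallel gripper is mounted at the origin on the work surface. World frame = base frame: x ahead of the robot, y to its left, z up, the work surface at z = 0. Lengths are in mm, angles in rad, forces in N, time in s.
With the tool pointing down it reaches from about 400 to 875 mm from the base axis. Payload 4.4 kg.
Tool frame: the origin (TCP) lies at the very end of the fingers, on their centre line; the grasp point (between the pads) lies 19 mm behind it; z points along the fingers, y is the direction in which the jaws open and shut (so a half turn about z gives the same grasp; the last joint's range is limited). The gripper opens to 85 mm and grips with 20 to 120 N. Pads are 22 mm wide; open, the fingers measure 114 mm over their backs; the gripper's body (76 mm by 85 mm) begins 54 mm behind the grasp point. The pads swing forward as they close: fully open they stand 13 mm farther back than shut.
Start: joints at [1.222, 0.628, 0.038, 1.517, -0.027, 0.996, -0.02], TCP at [181.407, -624.187, 231.313] pointing down, gripper open.
Joint ranges: [-3.06, 3.06], [-0.37, 2.12], [-1.25, 1.32], [0.18, 2.47], [-1.1, 4.24], [0.23, 1.98], [-2.94, 2.94]. Speed limits (rad/s): [2.57, 2.57, 3.14, 3.14, 3.14, 3.14, 3.14].

## Interface

Orientations are given as [roll, pitch, yaw] about the fixed x, y, z axes, in that order (R = Rz(yaw) Ry(pitch) Rx(roll)).
In Python, from cell import ctrl, eyes gives the robot as it stands.
- The arm moves only by the tool move_arm, never from a script. Its argument "increments" is a list of rows, each a list of 6 numbers: the shift along the tool's x, y, z in cm, then the turn, a rotation vector about the tool's x, y, z in degrees. In form: [[x, y, z, wx, wy, wz], ...]. A call has 1 to 20 rows; each row is the pose to reach, as a shift and turn from the pose commanded when the call began, along the tool's axes at that moment; what a row does not reach only later rows make up. A row lasts 1/10 s, in which the tool goes at most 50 mm and 8.59 degrees, less where a joint would pass 70% of its speed; a pose out of reach is approached as far as the arm can. A call with a gripper value outside its range is refused whole. "grip" is the opening, from -1 (shut) to 1 (fully open), set as the call begins (left out, the last holds). The fingers move at their own pace and stop on an object; the grip force is fixed at half the most. Time passes only in rows, so rows that repeat a pose let the fingers close. It gives the time, the measured TCP pose, the force and the opening at its end, in the units of the state.
- ctrl.read_state(): the state, without advancing time (a new reading comes with each control period).
- eyes.get_image(name): name is "side" or "top"; returns the picture (384x512x3 uint8, red, green, blue); there is no depth.
- eyes.calibration(name): a dict with "fx", "fy", "cx", "cy" (pixels), "dist" ([k1, k2, p1, p2, k3] as OpenCV has them; the pictures are not rectified), "pose" (4x4, takes a point from camera to world coordinates). Camera axes: x right, y up, looking along -z (the intrinsics and any distortion apply to the point x, -y, -z); pixel columns grow to the right and rows downward; lengths in mm; the calibration is good to about 2 mm. A picture is of the moment at which its call begins. calibration takes no time and is no camera call.
- ctrl.finish_job(): hands the job in, once; it reports no verdict.
The state is a dict: "clock": time; "qpos": joint angles; "qd": joint speeds; "tau": joint torques, N m; "eef_pos": TCP position; "tool_rot": TCP orientation; "force": force on the tool from outside, world axes, zero at the start; "torque": the same for the moment, N m; "width": finger opening in mm.
Only numpy, scipy, OpenCV 4.12 (cv2) and the standard library are available. Lean on these libraries where they do the work, as an engineer would, in place of code of your own. Each camera call takes 0.05 s, during which the arm holds its last target. There are 200 camera calls.

## Task

At the honey packing counter, take the plywood record board out of the rack and hang it by its cut-out handle on the hook of the stand. Then pick up the large spring clip by its levers, squeeze it wide open and hold it gaping around one of the hanging board's upright side edges, its jaws a finger's breadth past the edge and touching neither face, so that I can slip the comb's weight ticket in. Finish while still holding the clip open there, with the board still hanging, and leave everything else on the counter where it is.

Things in the scene. Friction and masses are not known exactly. Their poses are not given: they have to be found in the camera images.
- hook (a point): Seat of the fixed dark steel stand's hook: top of its level 8 mm round bar, 210 mm above the counter, where a hung thing rests (30 mm of level bar in front, 40 mm behind). The bar runs towards the robot, along -x of this point; its upturned end, a 12 mm ball, is 48 mm in front of this point and tops out 17 mm above it. Axes: x from hook tip to post, z up.
- board_bar (a point): Centre of the record board's handle bar, 7.5 mm below its top edge. The bar, 15 mm high, is the top of the board; below it is the handle slot, 84 mm wide, 42 mm high, centred; beside the slot the board is solid, 28 mm on either side. Axes: x through the thickness, y along the width, z up.
- board_edge_l (a point): Middle of the record board's side edge on its +y side, half-way up its full 180 mm height, in the middle of the thickness; same axes as board_bar.
- board_edge_r (a point): The same on the board's -y side edge.
- clip_grip (a point): Place to squeeze the large clip along y: midway between its levers at rest, 50 mm behind the pivot, half-way up. 40 mm wide over the levers at rest, 20 mm when fully squeezed, the levers then parallel. Takes 6 N to start, 14 N to open fully; more only presses on its stop. Each half turns by half the opening angle, so the axes (as clip) turn with the first.
- clip_pivot (a point): Pivot of the large clip, half-way up; axes as clip.
- clip_jaw_a (a point): Inner face of the first half's jaw, half-way up, 57 mm from the pivot and 3 mm from the tip; the jaw is a 12 mm long nose and 30 mm high.
- clip_jaw_b (a point): Inner face of the second half's jaw, the same place opposite; at rest the two jaws meet.
- clip_half (a joint): Opening angle of the large clip, 0 shut (at rest) to 0.40 rad fully open (23 mm between jaw tips).
- board: Record board, loose: flat plywood 6 mm thick, 140 mm wide, 180 mm tall, about 0.13 kg. Starts upright in one of two slots of a fixed wooden rack (110 x 180 mm, 45 mm high; slots 10 mm wide, 37 mm deep, 50 mm apart). Origin: middle of its lower edge; axes as board_bar.
- stand: The hook stand: origin under the hook's seat on the counter. Round base 156 mm across, 12 mm thick, centred 12 mm behind the origin; 14 mm post 62 mm behind the seat (+x), no higher than the bar.
- clip: Large steel spring clip, loose, about 0.09 kg, 135 mm long, 30 mm high as it lies on its side: two equal halves on an upright pivot; jaws 60 mm in front of the pivot, levers 6 mm thick ending 75 mm behind it. Origin: pivot, underside. Axes are those of its first half (the one on the +y side): x from levers to jaws at rest, y across, z up.
- short_board: Plain plywood board without handle, 6 x 130 x 100 mm, upright in the other slot of the rack; leave alone.
- small_clip: Smaller spring clip of the same kind, 75 mm long and 16 mm high, lying on its side; leave alone. Origin at its pivot, underside.
- jar_a: Honey jar with yellow lid, 76 mm across, 115 mm tall; leave alone. Origin at its base.
- jar_b: Second honey jar of the same size; leave alone.
- cup: White tasting cup, 56 mm across, 50 mm tall; leave alone. Origin at its base.
- spoon: Tasting spoon 170 mm long, lying; leave alone.
- label_roll: Roll of paper labels, 64 mm across, 35 mm high, lying flat; leave alone. Origin at its base.
Mind the look-alikes: they are no part of the job. What is shaped like the stand but blue is not meant.

How it is judged:
By the outcome, as a careful person would: the job done as asked, in the order asked, and still so for the second after the job is handed in, while the arm keeps its last pose, push and grip.
It also fails if it takes over 51 s, if anything falls off the work surface, if the arm or the gripper's body presses on something with over 40 N, if the wrist force passes 120 N, or if a joint passes its speed limit or range.

## Working session

There is one attempt and no reset: what is moved stays moved. The work goes in short steps, Python scripts to look and compute and a tool call to move; the robot and the scene stay as the last step left them, time stands still between calls to the robot, and variables do not carry over. Pictures are saved under pics/ and viewed, about 8 in all and at most 12, crops included, and the job is handed in when it is done.

Besides the shell and the picture viewer there is one more tool, called in YAML: its name, and indented under it one key for each argument. move_arm: Moves the arm, as the interface text tells. Its arguments: {"type":"object","properties":{"increments":{"type":"array","items":{"type":"array","items":{"type":"number"}}},"grip":{"type":"number"}},"required":["increments"]}

```bash
ls; mkdir -p pics
python3 - <<'E'
from cell import ctrl, eyes
import cv2, numpy as np
print(ctrl.read_state())
ims=[]
for n in ("side","top"):
    im=eyes.get_image(n); cv2.imwrite(f"pics/{n}0.png",im[:,:,::-1])
    c=eyes.calibration(n); print(n,{k:(np.round(v,3).tolist()) for k,v in c.items()})
E
```

```text
pics
{'clock': 0.0, 'qpos': array([ 1.22222051,  0.62930179,  0.03845953,  1.51839367, -0.02698861,
        0.99629293, -0.01999529]), 'qd': array([-7.25977555e-04,  2.60217682e-05,  1.19902260e-03,  5.91439430e-04,
       -9.75701175e-04,  5.52157638e-04,  1.51282640e-03]), 'tau': array([-3.14578610e-04, -5.63407123e+01,  1.22624215e+00, -1.93448067e+01,
        1.10369897e-02,  1.04994662e-02,  4.21166291e-06]), 'eef_pos': array([ 181.20225156, -623.57315898,  230.40993494]), 'tool_rot': array([-3.13971588e+00,  4.28859942e-05,  2.82771973e-01]), 'force': array([0.01847016, 0.99935986, 0.48858461]), 'torque': array([ 0.00283617, -0.00144639, -0.03798651]), 'width': 85.53133640099692}
side {'fx': 419.506, 'fy': 419.506, 'cx': 250.378, 'cy': 194.668, 'dist': [-0.037, 0.0, 0.0, 0.0, 0.0], 'pose': [[-0.782, 0.381, -0.493, -27.678], [-0.624, -0.493, 0.607, 694.768], [-0.012, 0.782, 0.623, 858.605], [0.0, 0.0, 0.0, 1.0]]}
top {'fx': 464.928, 'fy': 464.928, 'cx': 256.953, 'cy': 188.356, 'dist': [-0.052, 0.0, 0.0, 0.0, 0.0], 'pose': [[-0.025, 0.999, -0.041, 476.368], [-0.999, -0.024, 0.023, 17.019], [0.022, 0.042, 0.999, 1413.238], [0.0, 0.0, 0.0, 1.0]]}
```

View pics/side0.png

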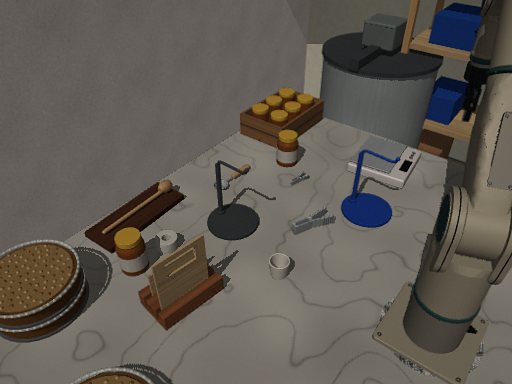

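View pics/top0.png

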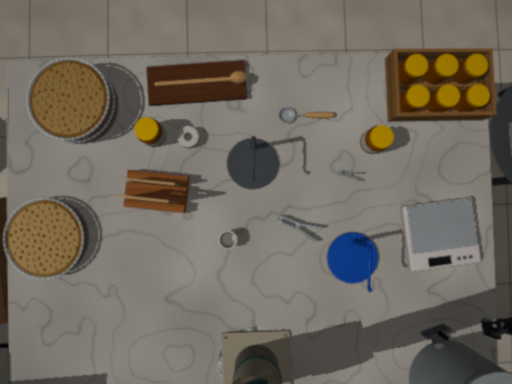

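Top view (512×384): dark stand at (253,163), large clip at (300,228), rack with both boards at (157,190). Candidates by pixel:
- **Stands:** dark at side (233,221), the one meant; blue at (366,210), the decoy.
- **Clips:** large at side (312,220), meant; small at (300,180).
- **Boards:** the tall one with a handle slot at side (180,270), meant; the short board behind or in front of it.

A close crop next to check these choices.

```bash
cat > h.py <<'E'
import cv2, numpy as np
from cell import eyes
def cal(n):
    c=eyes.calibration(n); K=np.array([[c['fx'],0,c['cx']],[0,c['fy'],c['cy']],[0,0,1.]])
    return K,np.array(c['dist'],float),np.array(c['pose'])
def ray(n,p):
    K,d,T=cal(n); u=cv2.undistortPoints(np.array([[p]],float),K,d)[0,0]
    v=T[:3,:3]@np.array([u[0],-u[1],-1]); return T[:3,3],v/np.linalg.norm(v)
def onz(n,p,z):
    o,v=ray(n,p); return np.round(o+v*(z-o[2])/v[2],1)
def two(ps,pt):
    o1,v1=ray('side',ps);o2,v2=ray('top',pt)
    a=np.linalg.lstsq(np.c_[v1,-v2],o2-o1,rcond=None)[0]
    A=o1+a[0]*v1;B=o2+a[1]*v2
    return np.round((A+B)/2,1),round(float(np.linalg.norm(A-B)),1)
def proj(n,P):
    K,d,T=cal(n); q=(np.array(P,float)-T[:3,3])@T[:3,:3]; q=q*[1,-1,-1]
    return np.round(cv2.projectPoints(q.reshape(-1,1,3),np.zeros(3),np.zeros(3),K,d)[0].reshape(-1,2),1)
def tile(im,x0,y0,w,h,W,H):
    t=cv2.resize(im[y0:y0+h,x0:x0+w],(W,H),interpolation=cv2.INTER_CUBIC)
    for i in range(0,w):
        if (x0+i)%10==0:
            X=int((i+.5)*W/w); cv2.line(t,(X,0),(X,4 if (x0+i)%50 else 10),(0,0,255),1)
    for i in range(0,h):
        if (y0+i)%10==0:
            Y=int((i+.5)*H/h); cv2.line(t,(0,Y),(4 if (y0+i)%50 else 10,Y),(0,0,255),1)
    t[-1]=t[:,-1]=255
    return t
def grab(tag):
    for n in('side','top'): cv2.imwrite(f'pics/{n}{tag}.png',eyes.get_image(n)[:,:,::-1])
E
python3 - <<'E'
from h import *
s=cv2.imread('pics/side0.png');t=cv2.imread('pics/top0.png')
b=lambda im:cv2.convertScaleAbs(im,alpha=1.7,beta=10)
s,t=b(s),b(t)
r1=np.hstack([tile(s,135,230,95,105,266,294),tile(s,200,150,80,90,266,300)[:294],tile(s,280,195,60,45,266,200*1)if 0 else tile(s,282,194,60,66,266,294)])
r2=np.hstack([tile(t,120,160,80,90,266,300),tile(t,222,125,66,74,266,300),tile(t,272,200,60,67,266,300)])
cv2.imwrite('pics/c1.png',np.vstack([r1,r2]))
E
```

```text
(no output)
```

View pics/c1.png

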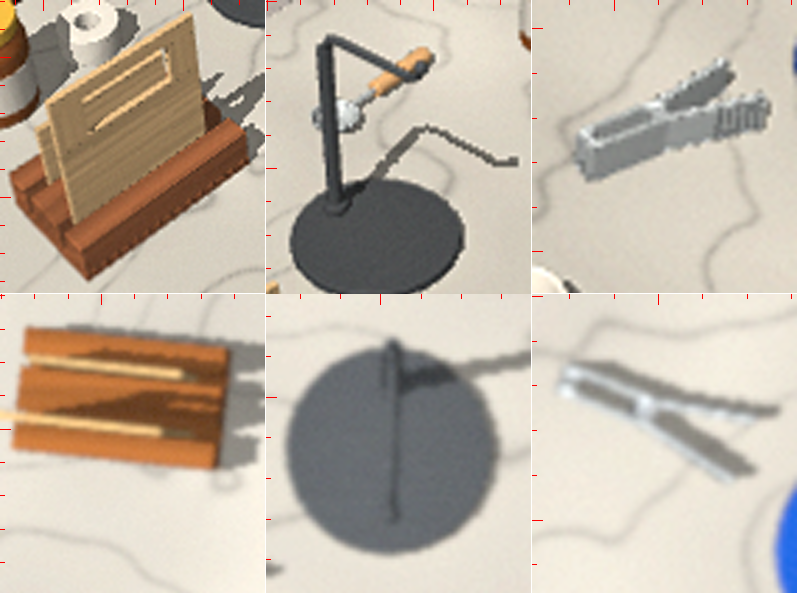

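The crop confirms the choices. The handled board is the one in the robot-side slot, and in the top view it runs from about (117,196) to (169,201). The dark hook's tip is at top (253.8,180) and its post at (253.3,137.6). The large clip's jaws are at top (280,219), with levers ending at (327,226) and (319,240).

Run:
```python
from h import *
s=cv2.imread('pics/side0.png');t=cv2.imread('pics/top0.png')
# board top edge in top view: bright wood strip
def rect(im,x0,y0,x1,y1,f,tag):
    roi=cv2.resize(im[y0:y1,x0:x1],None,fx=4,fy=4,interpolation=cv2.INTER_CUBIC).astype(int)
    m=(f(roi)*255).astype(np.uint8)
    cs,_=cv2.findContours(m,cv2.RETR_EXTERNAL,cv2.CHAIN_APPROX_NONE)
    for c in sorted(cs,key=cv2.contourArea)[-3:]:
        if cv2.contourArea(c)<60: continue
        b=cv2.boxPoints(cv2.minAreaRect(c))
        print(tag,cv2.contourArea(c),np.round((b+.5)/4-.5+[x0,y0],1).tolist())
rect(t,105,165,195,215,lambda r:(r[...,2]>150)&(r[...,2]-r[...,0]>25)&(r[...,1]>115),'wood-top')
rect(t,272,205,335,250,lambda r:(r.mean(2)<115),'clip-top')
rect(t,240,125,265,190,lambda r:(r.mean(2)<38),'hook')
for r in (170,185,196,199,201): print(r,[tuple(t[r,c]) for c in (112,116,120,140,165)])
print('board top ends onz188',onz('top',(117,196),188),onz('top',(168.7,201.4),188))
print('two +y',two((152.9,265.7),(117,196)),' -y',two((202.9,235),(168.7,201.4)))
print('post top',two((217.7,162.3),(253.3,137.6)),onz('top',(253.3,137.6),206))
print('tip',two((248.4,168.6),(253.8,180.3)),onz('top',(253.8,180.3),222))
print('base',onz('top',(253,163.5),12))
print('pivot',two((309.8,217.6),(297.5,225.2)),onz('top',(297.5,225.2),30))
for p in ((280.1,218.7),(326.9,226.1),(319,240.4)): print('clip',onz('top',p,30))
```

```text
clip-top 857.5 [[327.1, 238.1], [334.4, 238.1], [334.4, 249.4], [327.1, 249.4]]
clip-top 8475.5 [[268.3, 217.9], [278.2, 198.6], [329.9, 225.2], [320.0, 244.5]]
hook 637.5 [[254.1, 142.4], [264.4, 142.4], [264.4, 148.9], [254.1, 148.9]]
170 [(np.uint8(120), np.uint8(129), np.uint8(132)), (np.uint8(121), np.uint8(129), np.uint8(133)), (np.uint8(122), np.uint8(130), np.uint8(134)), (np.uint8(64), np.uint8(72), np.uint8(83)), (np.uint8(106), np.uint8(113), np.uint8(116))]
185 [(np.uint8(121), np.uint8(128), np.uint8(132)), (np.uint8(122), np.uint8(128), np.uint8(132)), (np.uint8(122), np.uint8(129), np.uint8(132)), (np.uint8(30), np.uint8(66), np.uint8(113)), (np.uint8(31), np.uint8(56), np.uint8(84))]
196 [(np.uint8(120), np.uint8(127), np.uint8(131)), (np.uint8(96), np.uint8(126), np.uint8(145)), (np.uint8(89), np.uint8(126), np.uint8(148)), (np.uint8(35), np.uint8(58), np.uint8(81)), (np.uint8(19), np.uint8(34), np.uint8(57))]
199 [(np.uint8(122), np.uint8(130), np.uint8(134)), (np.uint8(122), np.uint8(130), np.uint8(134)), (np.uint8(122), np.uint8(131), np.uint8(134)), (np.uint8(64), np.uint8(100), np.uint8(126)), (np.uint8(40), np.uint8(67), np.uint8(89))]
201 [(np.uint8(123), np.uint8(131), np.uint8(135)), (np.uint8(123), np.uint8(131), np.uint8(134)), (np.uint8(122), np.uint8(130), np.uint8(134)), (np.uint8(25), np.uint8(57), np.uint8(98)), (np.uint8(72), np.uint8(109), np.uint8(134))]
board top ends onz188 [515.4 357.8 188. ] [497.9 221.9 188. ]
two +y (array([515.7, 358.2, 188. ]), 1.0)  -y (array([498.3, 222.6, 185.6]), 1.0)
post top (array([659.2,  -5.2, 198.4]), 2.2) [658.9  -4.3 206. ]
tip (array([545.5,  -2.8, 226.7]), 0.9) [546.2  -2.6 222. ]
base [609.4  -4.9  12. ]
pivot (array([ 420.4, -132.5,   31.9]), 0.5) [ 420.6 -132.6   30. ]
clip [441.2 -81.2  30. ]
clip [ 415.6 -220.4   30. ]
clip [ 373.7 -195.5   30. ]
```

```bash
cat >> h.py <<'E'
from scipy.spatial.transform import Rotation as Ro
from cell import ctrl
def inc(x,y,z,psi,frm=None):
    """row from present (or frm=(xyz,rpy)) to tool-down pose with yaw psi"""
    s=ctrl.read_state(); p,r=(s['eef_pos'],s['tool_rot']) if frm is None else frm
    R=Ro.from_euler('xyz',r); D=Ro.from_euler('xyz',[np.pi,0,psi])
    return np.round(np.r_[R.inv().apply(np.array([x,y,z])-p)/10,np.degrees((R.inv()*D).as_rotvec())],2).tolist()
E
python3 - <<'E'
from h import *
t=cv2.imread('pics/top0.png')
x0,y0,x1,y1=105,165,195,215
r=cv2.resize(t[y0:y1,x0:x1],None,fx=4,fy=4,interpolation=cv2.INTER_CUBIC).astype(int)
m=((r[...,2]>100)&(r[...,2]-r[...,0]>32)&(r[...,1]>88)).astype(np.uint8)*255
for c in sorted(cv2.findContours(m,cv2.RETR_EXTERNAL,cv2.CHAIN_APPROX_NONE)[0],key=cv2.contourArea)[-2:]:
    b=np.array(sorted(((cv2.boxPoints(cv2.minAreaRect(c))+.5)/4-.5+[x0,y0]).tolist()))
    e=[b[:2].mean(0),b[2:].mean(0)]; print(cv2.contourArea(c),np.round(b,1).tolist(),[onz('top',q,188) for q in e])
    print([onz('top',q,108) for q in e])
f=([181.407,-624.187,231.313],[np.pi,0,.2828])
print(inc(480,-100,330,1.443,f),inc(510.5,320,260,1.443,f),f)
E
```

```text
1523.5 [[121.7, 170.7], [124.6, 191.4], [171.1, 163.8], [174.0, 184.5]] [array([554.4, 341. , 188. ]), array([569.6, 210.5, 188. ])]
[array([559.5, 362.1, 108. ]), array([575.7, 223.1, 108. ])]
2062.5 [[113.1, 204.4], [115.7, 190.5], [165.1, 213.9], [167.6, 200.0]] [array([511.6, 364.7, 188. ]), array([483.5, 228.3, 188. ])]
[array([513.9, 387.4, 108. ]), array([484. , 242.1, 108. ])]
[43.3, -42.0, -9.87, -0.0, 0.0, -66.47] [57.95, -81.48, -2.87, -0.0, 0.0, -66.47] ([181.407, -624.187, 231.313], [3.141592653589793, 0, 0.2828])
```

Run:
```python
from h import *
t=cv2.imread('pics/top0.png').astype(float)
P=[]
for c in range(115,171):
    rows=np.arange(193,206); v=t[rows,c]; w=np.clip((v[:,1]-88),0,None)*(v[:,2]-v[:,0]>20)
    if w.sum()>15: P.append((c,(w*rows).sum()/w.sum()))
P=np.array(P); k=np.polyfit(P[:,0],P[:,1],1); res=P[:,1]-np.polyval(k,P[:,0]); g=abs(res)<1; k=np.polyfit(P[g,0],P[g,1],1)
print(k,P[[0,-1]],abs(res).max(),len(P))
a=onz('top',(P[0,0]-.5,np.polyval(k,P[0,0]-.5)),188);b=onz('top',(P[-1,0]+.5,np.polyval(k,P[-1,0]+.5)),188)
d=a-b;print(a,b,(a+b)/2,np.linalg.norm(d),np.arctan2(d[0],d[1]))
```

```text
[1.10227537e-01 1.82575043e+02] [[115.         195.61073826]
 [166.         200.63333333]] 2.8457362350752646 52
[517.6 364.4 188. ] [499.3 227.7 188. ] [508.45 296.05 188.  ] 137.9194692565194 0.1330785793467186
```

move_arm:
  increments:
    - [4,-4,-4,0,0,-8]
    - [8,-8,-8,0,0,-16]
    - [12,-12,-9.9,0,0,-24]
    - [16,-16,-9.9,0,0,-32]
    - [20,-20,-9.9,0,0,-40]
    - [24,-24,-9.9,0,0,-48]
    - [28,-28,-9.9,0,0,-56]
    - [32,-32,-9.9,0,0,-64]
    - [36,-36,-9.9,0,0,-66.5]
    - [40,-39,-9.9,0,0,-66.5]
    - [43,-42,-9.9,0,0,-66.5]
    - [45,-47,-9.9,0,0,-66.5]
    - [47,-51,-9.9,0,0,-66.5]
    - [49,-55,-9.9,0,0,-66.5]
    - [50,-59.5,-9.9,0,0,-66.5]
    - [52,-64,-9.9,0,0,-66.5]
    - [54,-69,-9,0,0,-66.5]
    - [56,-74,-8,0,0,-66.5]
    - [57,-78,-7,0,0,-66.5]
    - [58,-81.5,-6,0,0,-66.5]
  grip: 1

```text
clock: 2.1
eef_pos: [509.6, 275.5, 300.7]
tool_rot: [3.141, 0.0, 1.443]
force: [0.9, -0.5, 0.4]
width: 85.5
```

move_arm:
  increments:
    - [2.4,-0.2,1,0,0,0]
    - [4.7,-0.35,4,0,0,0]
    - [4.7,-0.35,7,0,0,0]
    - [4.7,-0.35,7,0,0,0]
    - [4.7,-0.35,7,0,0,0]

```text
clock: 2.6
eef_pos: [512.1, 320.1, 231.1]
tool_rot: [-3.141, 0.001, 1.443]
force: [0.2, -0.8, 0.2]
width: 85.5
```

Run:
```python
from h import *
s=ctrl.read_state();print(s['eef_pos'],s['tool_rot'])
print(inc(512,323,162,1.44))
grab(1)
b=lambda im:cv2.convertScaleAbs(im,alpha=1.7,beta=10)
s,t=b(cv2.imread('pics/side1.png')),b(cv2.imread('pics/top1.png'))
cv2.imwrite('pics/c2.png',np.hstack([tile(s,110,170,133,150,532,600)[:,:399] if 0 else tile(s,120,180,120,150,400,500),tile(t,100,150,100,125,400,500)]))
```

```text
[512.10027385 320.07939259 231.08083309] [-3.14077819e+00  1.16243424e-03  1.44284866e+00]
[0.3, -0.04, 6.91, -0.05, 0.07, 0.16]
```

View pics/c2.png

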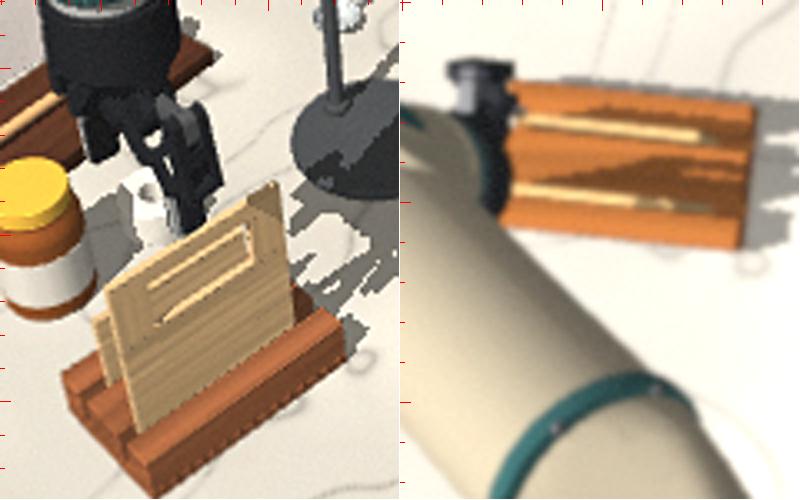

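The picture shows the open fingers straddling the handled board (side tile near (200,200)), with the short board clear behind it. Descending to grip.

move_arm:
  increments:
    - [0.3,0,3,0,0,0]
    - [0.3,0,5.5,0,0,0]
    - [0.3,0,6.9,0,0,0]
    - [0.3,0,6.9,0,0,0]

```text
clock: 3.1
eef_pos: [512.3, 322.7, 161.5]
tool_rot: [-3.14, 0.002, 1.443]
force: [-0.8, -0.2, -0.4]
width: 85.7
```

Run:
```python
from h import *
for p in ((152.9,265.7),(151,266.5),(202.9,235),(202.4,234.3)): print(onz('side',p,188))
```

```text
[516.1 358.5 188. ]
[517.6 362.5 188. ]
[496.9 224.6 188. ]
[499.4 223.7 188. ]
```

move_arm:
  increments:
    - [0,0,0,0,0,0]
    - [0,0,0,0,0,0]
    - [0,0,0,0,0,0]
    - [0,0,0,0,0,0]
    - [0,0,0,0,0,0]
    - [0,0,0,0,0,0]
    - [0,0,0,0,0,0]
    - [0,0,0,0,0,0]
  grip: -1

```text
clock: 3.9
eef_pos: [512.6, 324.0, 162.6]
tool_rot: [3.141, -0.001, 1.443]
force: [0.5, 0.5, 3.6]
width: 5.2
```

Gripped (5–6 mm). Lifting straight up.

move_arm:
  increments:
    - [0,0,-1.5,0,0,0]
    - [0,0,-3.5,0,0,0]
    - [0,0,-6,0,0,0]
    - [0,0,-6.5,0,0,0]
    - [0,0,-6.5,0,0,0]

```text
clock: 4.4
eef_pos: [512.7, 323.8, 227.3]
tool_rot: [3.141, -0.001, 1.443]
force: [0.5, 0.1, -2.1]
width: 5.1
```

Run:
```python
from h import *
s=ctrl.read_state();print(s['eef_pos'],s['tool_rot'],s['width'],s['force'])
print(inc(518,28,s['eef_pos'][2],1.571))
grab(2)
b=lambda im:cv2.convertScaleAbs(im,alpha=1.7,beta=10)
s,t=b(cv2.imread('pics/side2.png')),b(cv2.imread('pics/top2.png'))
cv2.imwrite('pics/c3.png',np.hstack([tile(s,120,180,120,150,400,500),tile(t,100,150,100,125,400,500)]))
```

```text
[512.66548909 323.75015643 227.32976207] [ 3.14068386e+00 -5.26899429e-04  1.44334253e+00] 5.132589970525229 [ 0.45140015  0.0670732  -2.08799665]
[-29.27, 4.29, -0.01, 0.05, -0.03, -7.31]
```

View pics/c3.png

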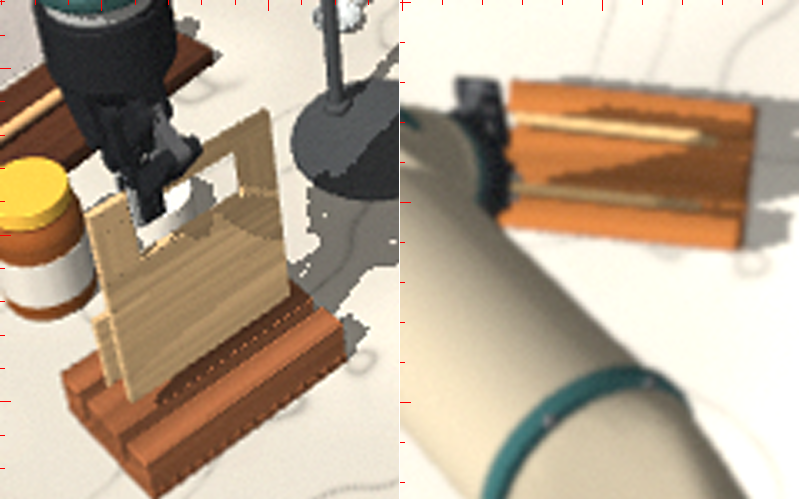

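The board is lifted clear of the rack. Its top corners are at side pixels (145,242) and (200,212), and the slot is visible.

```bash
cat >> h.py <<'E'
def onplane(n,p,c,nv):
    o,v=ray(n,p); return np.round(o+v*(np.dot(np.array(c)-o,nv)/np.dot(v,nv)),1)
E
python3 - <<'E'
from h import *
c=[512.7,323.8,227.3]; n=np.array([np.sin(1.443),-np.cos(1.443),0]); w=np.array([-n[1],n[0],0])
q=lambda X,Y:(120+X/400*120-.5,180+Y/500*150-.5)
for nm,X,Y in (('top+y',85,212),('top-y',268,110),('bot+y',132,402),('bot-y',290,292),('slot top -y',236,152),('slotbot-y',237,190)):
    P=onplane('side',q(X,Y),np.array(c)-3*n,n); print(nm,P,'along from tcp',round(float((P-c)@w),1))
E
```

```text
top+y [515.  365.1 261.7] along from tcp 41.3
top-y [497.1 225.7 257. ] along from tcp -99.3
bot+y [514.9 364.1  77.3] along from tcp 40.3
bot-y [497.  224.9  78.7] along from tcp -100.1
slot top -y [500.7 254.3 238.3] along from tcp -70.5
slotbot-y [501.2 257.6 206. ] along from tcp -67.1
```

move_arm:
  increments:
    - [-3,0.4,0,0,0,-1]
    - [-7,1,0,0,0,-2]
    - [-11,1.6,0,0,0,-3]
    - [-15,2.2,0,0,0,-4]
    - [-19,2.8,0,0,0,-5]
    - [-23,3.4,0,0,0,-6]
    - [-26,3.8,0,0,0,-7]
    - [-28,4.1,0,0,0,-7.3]
    - [-29,4.3,0,0,0,-7.3]
    - [-29.3,4.3,0,0,0,-7.3]
    - [-29.3,4.3,0,0,0,-7.3]
    - [-29.3,4.3,0,0,0,-7.3]

```text
clock: 5.7
eef_pos: [517.8, 29.3, 227.1]
tool_rot: [-3.142, -0.001, 1.573]
force: [-0.1, 0.7, -1.4]
width: 4.8
```

Run:
```python
from h import *
s=ctrl.read_state();print(s['eef_pos'])
grab(3)
b=lambda im:cv2.convertScaleAbs(im,alpha=1.7,beta=10)
s,t=b(cv2.imread('pics/side3.png')),b(cv2.imread('pics/top3.png'))
cv2.imwrite('pics/c4.png',np.hstack([tile(s,180,110,120,150,480,600),tile(t,215,110,64,120,320,600)]))
```

```text
[517.77276686  29.33152865 227.05454117]
```

View pics/c4.png

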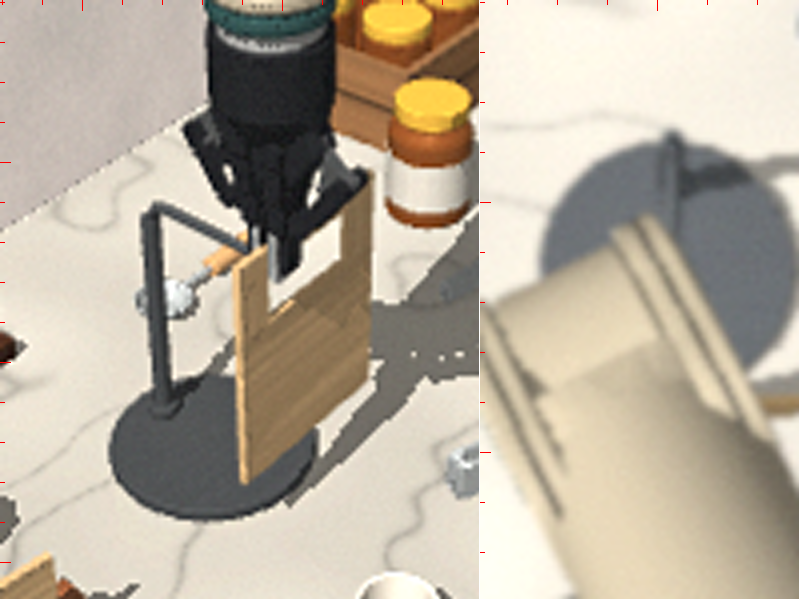

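The board is held in front of the hook tip, with its corners at tile (235,268), (372,172), (243,485) and (372,385). The fingers hide the ball.

Run:
```python
from h import *
n=np.array([1.,0,0])
q=lambda X,Y:(180+X/4-.5,110+Y/4-.5)
for nm,X,Y in (('top+y',241,268),('top-y',372,173),('bot+y',246,484),('bot-y',372,386),('slot bot +y',268,322),('slot top+y',268,250),('slotbot -y',342,263),('slottop-y',342,212)):
    print(nm,onplane('side',q(X,Y),[514.8,0,0],n))
# predicted px for board corners with bottom 73, centre y 0
print((proj('side',[[514.8,70,253],[514.8,-70,253],[514.8,70,73],[514.8,-70,73]])+.5-[180,110])*4)
```

```text
top+y [514.8  67.7 255.5]
top-y [514.8 -67.5 254.9]
bot+y [514.8  70.2  76.4]
bot-y [514.8 -74.1  66.9]
slot bot +y [514.8  43.1 198.5]
slot top+y [514.8  41.6 254.2]
slotbot -y [514.8 -35.5 200. ]
slottop-y [514.8 -34.8 241.5]
[[238.8 272.8]
 [374.4 174. ]
 [246.4 487.6]
 [368.8 382.4]]
```

move_arm:
  increments:
    - [-0.4,0,0.4,0,0,0]
    - [-0.4,0.5,0.4,0,0,0]
    - [-0.4,1.5,0.4,0,0,0]
    - [-0.4,2.5,0.4,0,0,0]
    - [-0.4,3.5,0.4,0,0,0]
    - [-0.4,4.0,0.4,0,0,0]
    - [-0.4,4.0,0.4,0,0,0]

```text
clock: 6.5
eef_pos: [558.8, 23.7, 223.0]
tool_rot: [3.141, -0.0, 1.571]
force: [-0.0, -0.4, -1.2]
width: 4.8
```

move_arm:
  increments:
    - [0,1,0,0,0,0]
    - [0,2,0,0,0,0]
    - [0,3,0,0,0,0]
    - [0,3.8,0,0,0,0]
    - [0,3.8,0,0,0,0]

```text
clock: 7.0
eef_pos: [597.2, 23.6, 223.0]
tool_rot: [3.141, -0.0, 1.57]
force: [-1.0, -0.3, -1.4]
width: 4.5
```

Run:
```python
from h import *
s=ctrl.read_state();print(s['eef_pos'],s['force'],s['width'])
grab(4)
b=lambda im:cv2.convertScaleAbs(im,alpha=1.7,beta=10)
s,t=b(cv2.imread('pics/side4.png')),b(cv2.imread('pics/top4.png'))
cv2.imwrite('pics/c5.png',np.hstack([tile(s,190,120,80,100,480,600),tile(t,215,110,64,120,320,600)]))
```

```text
[597.20052767  23.64160713 223.04545249] [-1.03266878 -0.34626411 -1.4312068 ] 4.509243476733359
```

View pics/c5.png

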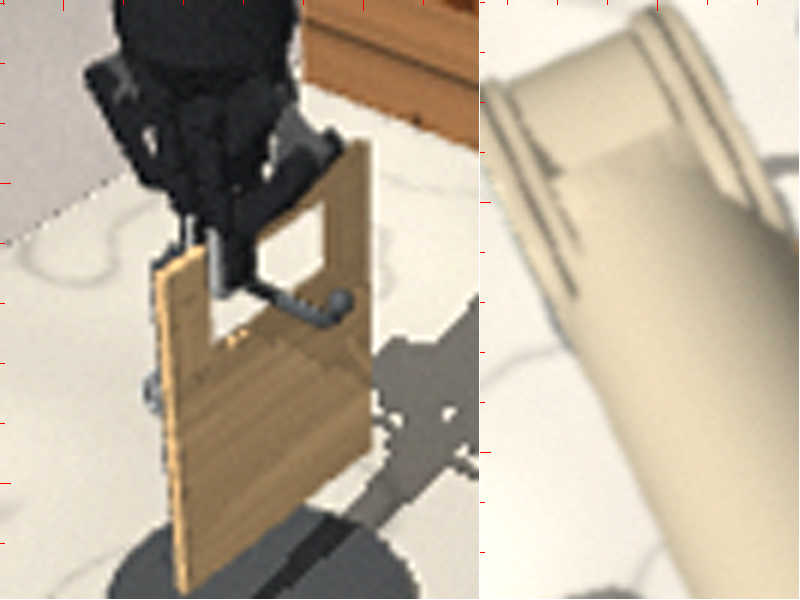

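The hook passes through the slot: its tip ball shows in front at tile (340,300), and the fingers are clear of the bar. Lowering gently.

move_arm:
  increments:
    - [0.1,0,0.6,0,0,0]
    - [0.1,0,1.2,0,0,0]
    - [0.1,0,1.8,0,0,0]
    - [0.1,0,2.1,0,0,0]
    - [0.1,0,2.1,0,0,0]

```text
clock: 7.6
eef_pos: [595.3, 24.5, 201.4]
tool_rot: [-3.14, 0.0, 1.571]
force: [0.3, -0.5, -1.4]
width: 4.8
```

move_arm:
  increments:
    - [0,0,0.1,0,0,0]
    - [0,0,0.2,0,0,0]
    - [0,0,0.2,0,0,0]

```text
clock: 7.9
eef_pos: [595.9, 24.6, 200.3]
tool_rot: [3.141, 0.0, 1.571]
force: [-0.1, -0.1, -1.3]
width: 5.1
```

move_arm:
  increments:
    - [0,0,0.1,0,0,0]
    - [0,0,0.2,0,0,0]
    - [0,0,0.2,0,0,0]

```text
clock: 8.2
eef_pos: [596.2, 24.7, 199.2]
tool_rot: [3.141, 0.0, 1.571]
force: [-1.5, 0.4, 4.9]
width: 5.0
```

move_arm:
  increments:
    - [0,0,0.1,0,0,0]
    - [0,0,0.2,0,0,0]
    - [0,0,0.2,0,0,0]

```text
clock: 8.5
eef_pos: [596.3, 24.8, 198.6]
tool_rot: [3.14, 0.001, 1.571]
force: [-4.8, -0.6, 13.9]
width: 5.0
```

Contact at about z 199.5, as predicted for a 210 mm seat. Easing up 2 mm and then opening.

move_arm:
  increments:
    - [0,0,-0.15,0,0,0]
    - [0,0,-0.2,0,0,0]
    - [0,0,-0.2,0,0,0]

```text
clock: 8.8
eef_pos: [596.2, 24.7, 199.0]
tool_rot: [3.14, 0.0, 1.571]
force: [-1.0, -1.5, 7.9]
width: 4.8
```

move_arm:
  increments:
    - [0,0,0,0,0,0]
    - [0,0,0,0,0,0]
    - [0,0,0,0,0,0]
    - [0,0,0,0,0,0]
    - [0,0,0,0,0,0]
    - [0,0,0,0,0,0]
  grip: 0

```text
clock: 9.4
eef_pos: [595.9, 24.6, 198.1]
tool_rot: [-3.142, -0.0, 1.571]
force: [-0.3, 0.7, 0.1]
width: 42.9
```

move_arm:
  increments:
    - [0,0,-1,0,0,0]
    - [0,0,-3,0,0,0]
    - [0,0,-6,0,0,0]
    - [0,0,-10,0,0,0]
    - [0,0,-13,0,0,0]
    - [0,0,-13,0,0,0]

```text
clock: 10.0
eef_pos: [598.4, 25.6, 333.8]
tool_rot: [3.132, -0.001, 1.571]
force: [-0.1, 0.3, -1.0]
width: 42.8
```

Run:
```python
from h import *
s=ctrl.read_state();print(s['eef_pos'],s['tool_rot'],s['width'])
print(inc(403,-183,200,1.218))
```

```text
[598.39647565  25.63931776 333.83003202] [ 3.13173964e+00 -1.11110733e-03  1.57081439e+00] 42.7919824239265
[-20.88, -19.67, 13.17, 0.55, -0.16, 20.21]
```

move_arm:
  increments:
    - [-3.5,-3.5,0,0.5,0,4]
    - [-7,-7,1,0.5,0,8]
    - [-10.5,-10,3,0.5,0,12]
    - [-14,-13.5,5,0.5,0,16]
    - [-17.5,-16.5,8,0.5,0,20]
    - [-20.9,-19.7,11,0.5,0,20.2]
    - [-20.9,-19.7,13,0.5,0,20.2]
    - [-20.9,-19.7,13,0.5,0,20.2]
    - [-20.9,-19.7,13,0.5,0,20.2]
  grip: 0.5

```text
clock: 10.9
eef_pos: [399.8, -183.8, 198.7]
tool_rot: [-3.134, 0.001, 1.219]
force: [0.8, -0.1, 1.1]
width: 64.3
```

Run:
```python
from h import *
s=ctrl.read_state();print(s['eef_pos'],s['tool_rot'],s['width'])
grab(5)
b=lambda im:cv2.convertScaleAbs(im,alpha=1.7,beta=10)
s,t=b(cv2.imread('pics/side5.png')),b(cv2.imread('pics/top5.png'))
cv2.imwrite('pics/c6.png',np.hstack([tile(s,200,130,150,150,480,480),tile(t,225,125,70,105,320,480)]))
```

```text
[ 399.7704305  -183.77215755  198.67650084] [-3.13353971e+00  5.80036616e-04  1.21884876e+00] 64.32168426168758
```

View pics/c6.png

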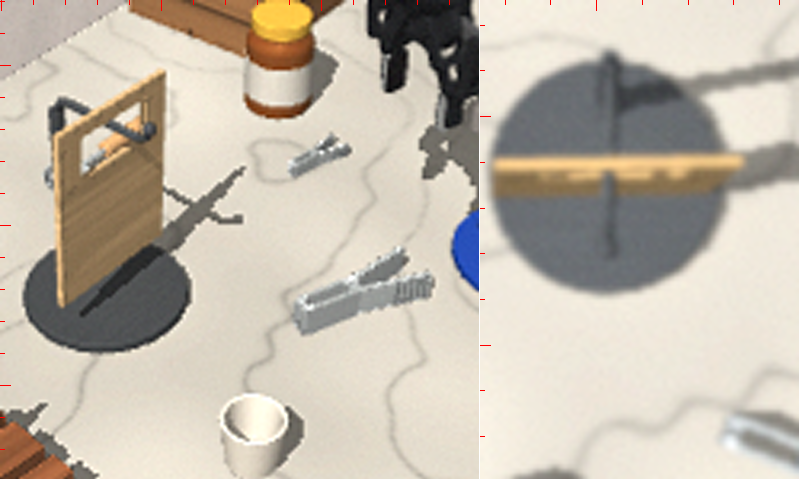

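The board hangs level on the dark hook. Its top edge runs (227.8,160.2) to (282,160.2) in the top view. The clip is undisturbed, with its side pivot near tile (350,290).

Run:
```python
from h import *
print('edge top +y',onz('top',(227.8,160.2),225),'-y',onz('top',(282,160.2),225))
q=lambda X,Y:(200+X/3.2-.5,130+Y/3.2-.5)
for nm,X,Y in (('top+y',56,137),('top-y',165,71),('bot+y',64,307),('bot-y',161,240)):
    print(nm,onplane('side',q(X,Y),[593,0,0],[1,0,0]))
print('two -y',two(q(165,71),(282,160.2)))
# clip, from undisturbed crop c1 side tile: jaw tip top near, lever tips
c=lambda X,Y:(282+(X-532)/4.433-.5,194+Y/4.455-.5)
for nm,X,Y,z in (('jaw tip top near',585,140,30),('lever1 end top',765,100,30),('lever2 end top',725,62,30)): print(nm,onz('side',c(X,Y),z))
d=cv2.imread('pics/top5.png')
print(proj('side',ctrl.read_state()['eef_pos']))
for z in (60,12): print(inc(403,-183,z,1.218))
```

```text
edge top +y [599.1  62.8 225. ] -y [596.  -76.3 225. ]
top+y [593.   66.1 233. ]
top-y [593.  -74.4 224.1]
bot+y [593.   72.1  52. ]
bot-y [593.  -65.   38.6]
two -y (array([595.8, -76.9, 221.7]), 1.2)
jaw tip top near [441.6 -78.4  30. ]
lever1 end top [ 368.3 -185.    30. ]
lever2 end top [ 409.6 -202.5   30. ]
[[330.2 165.3]]
[0.12, 0.23, 13.95, -0.3, 0.04, 0.14]
[0.13, 0.26, 18.75, -0.3, 0.04, 0.14]
```

Two estimates disagree: the lever ends in the top view probably include the clip's shadow. One bigger crop of the clip in both original views will settle it.

Run:
```python
from h import *
b=lambda im:cv2.convertScaleAbs(im,alpha=1.7,beta=10)
s,t=b(cv2.imread('pics/side0.png')),b(cv2.imread('pics/top0.png'))
cv2.imwrite('pics/c7.png',np.hstack([tile(s,286,202,50,40,400,320),tile(t,275,208,57,40,400,281) if 0 else tile(t,277,210,50,40,400,320)]))
```

```text
(no output)
```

View pics/c7.png

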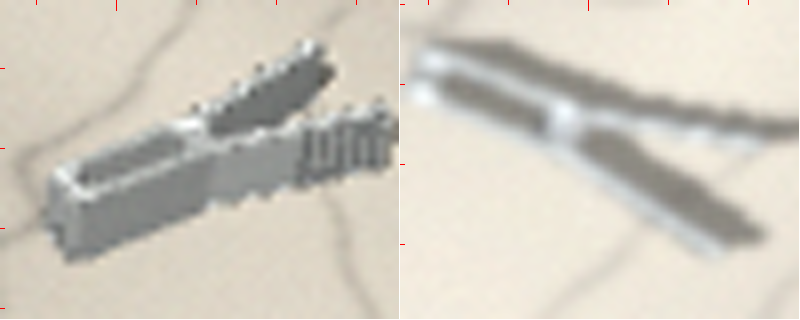

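In the top tile the bright rims are the clip, with levers ending at tile (755,142) and (725,250), pivot at (563,120) and jaws at (425,80). The dark bands are its shadow.

Run:
```python
from h import *
T=lambda X,Y:(277+(X-400)/8-.5,210+Y/8-.5); S=lambda X,Y:(286+X/8-.5,202+Y/8-.5)
J=onz('top',T(425,80),30);P=onz('top',T(563,120),30);A=onz('top',T(755,142),30);B=onz('top',T(725,250),30)
print('top',J,P,A,B); M=(A+B)/2
print('side J,P,B',onz('side',S(60,178),30),onz('side',S(195,130),30),onz('side',S(315,45),30))
print('twoP',two(S(195,130),T(563,120)), 'twoA',two(S(315,45),T(755,142)))
d=J-M; print('len',np.linalg.norm(d),'ang',np.degrees(np.arctan2(d[1],d[0])),'J-P',np.linalg.norm(J-P),'P-M',np.linalg.norm(P-M), 'AB',np.linalg.norm(A-B), np.degrees(np.arctan2(*(J-P)[1::-1])), np.degrees(np.arctan2(*(P-M)[1::-1])))
```

```text
top [438.9 -79.7  30. ] [ 422.7 -130.8   30. ] [ 412.6 -202.3   30. ] [ 372.8 -189.9   30. ]
side J,P,B [445.5 -81.8  30. ] [ 420.8 -134.1   30. ] [ 410.7 -203.4   30. ]
twoP (array([ 421.3, -131.5,   31.5]), 3.4) twoA (array([ 411.7, -202.9,   29.8]), 2.2)
len 125.23338213112348 ang 68.35151482893207 J-P 53.606436180742335 P-M 71.86160309929078 AB 41.68692840687595 72.41006040028002 65.32509492335394
```

Run:
```python
from h import *
for z in (60,4): print(inc(402.5,-178.5,z,1.178))
```

```text
[0.53, 0.03, 13.95, -0.3, 0.05, 2.44]
[0.53, 0.06, 19.55, -0.3, 0.05, 2.44]
```

move_arm:
  increments:
    - [0.5,0,4,-0.3,0,2.4]
    - [0.5,0,8,-0.3,0,2.4]
    - [0.5,0,12,-0.3,0,2.4]
    - [0.5,0.05,15,-0.3,0,2.4]
    - [0.5,0.05,17.5,-0.3,0,2.4]
    - [0.5,0.05,18.5,-0.3,0,2.4]
    - [0.5,0.05,18.9,-0.3,0,2.4]
    - [0.5,0.05,18.9,-0.3,0,2.4]

```text
clock: 11.8
eef_pos: [401.5, -178.9, 9.2]
tool_rot: [-3.14, 0.001, 1.178]
force: [0.6, 0.5, -0.4]
width: 64.0
```

Run:
```python
from h import *
s=ctrl.read_state();print(s['eef_pos'],s['tool_rot'],s['force'])
print(inc(402.5,-178.5,4,1.178))
```

```text
[ 401.49417155 -178.9393494     9.21311376] [-3.14020762e+00  9.34334685e-04  1.17845445e+00] [ 0.58195457  0.50256934 -0.42988125]
[0.08, 0.08, 0.52, -0.08, 0.05, 0.03]
```

move_arm:
  increments:
    - [0.1,0.1,0.3,0,0,0]
    - [0.1,0.1,0.45,0,0,0]
    - [0.1,0.1,0.45,0,0,0]

```text
clock: 12.1
eef_pos: [401.4, -179.1, 5.0]
tool_rot: [-3.14, 0.002, 1.177]
force: [-1.0, 0.6, -0.7]
width: 64.0
```

move_arm:
  increments:
    - [0,0,0,0,0,0]
    - [0,0,0,0,0,0]
    - [0,0,0,0,0,0]
    - [0,0,0,0,0,0]
    - [0,0,0,0,0,0]
    - [0,0,0,0,0,0]
    - [0,0,0,0,0,0]
    - [0,0,0,0,0,0]
  grip: -1

```text
clock: 12.9
eef_pos: [400.7, -179.3, 5.9]
tool_rot: [-3.14, 0.003, 1.177]
force: [-2.1, -0.1, 16.9]
width: 18.2
```

move_arm:
  increments:
    - [0,0,-0.5,0,0,0]
    - [0,0,-2,0,0,0]
    - [0,0,-4,0,0,0]
    - [0,0,-7,0,0,0]
    - [0,0,-10,0,0,0]
    - [0,0,-11.5,0,0,0]
    - [0,0,-11.5,0,0,0]

```text
clock: 13.6
eef_pos: [402.2, -179.6, 121.4]
tool_rot: [3.141, 0.002, 1.175]
force: [0.1, 0.2, -1.0]
width: 18.4
```

Run:
```python
from h import *
s=ctrl.read_state();print(s['eef_pos'],s['tool_rot'],s['force'],s['width'])
print(inc(597,-212,121,1.56))
```

```text
[ 402.21513415 -179.61479738  121.37825107] [3.14095803e+00 1.70521087e-03 1.17534751e+00] [ 0.14294118  0.22738793 -1.02405609] 18.355380022123523
[4.52, 19.22, 0.04, 0.02, 0.1, -22.04]
```

move_arm:
  increments:
    - [-1.5,2,0,0,0,-3]
    - [-2,5,0,0,0,-7]
    - [-1,9,0,0,0,-12]
    - [1,12,0,0,0,-17]
    - [3,15.5,0,0,0,-22]
    - [4.2,18.5,0,0,0,-22]
    - [4.5,19.2,0,0,0,-22]
    - [4.5,19.2,0,0,0,-22]
    - [4.5,19.2,0,0,0,-22]

```text
clock: 14.5
eef_pos: [593.8, -211.3, 117.7]
tool_rot: [-3.135, 0.001, 1.561]
force: [-0.8, -0.6, -0.7]
width: 17.9
```

Run:
```python
from h import *
s=ctrl.read_state();print(s['eef_pos'],s['tool_rot'],s['force'],s['width'])
grab(6)
b=lambda im:cv2.convertScaleAbs(im,alpha=1.7,beta=10)
s,t=b(cv2.imread('pics/side6.png')),b(cv2.imread('pics/top6.png'))
cv2.imwrite('pics/c8.png',np.hstack([tile(s,205,145,80,100,400,500),tile(t,225,130,80,100,400,500)]))
```

```text
[ 593.75697308 -211.34341159  117.7123783 ] [-3.13450278e+00  7.44813442e-04  1.56052247e+00] [-0.80285911 -0.58850085 -0.69733874] 17.935466007488635
```

View pics/c8.png

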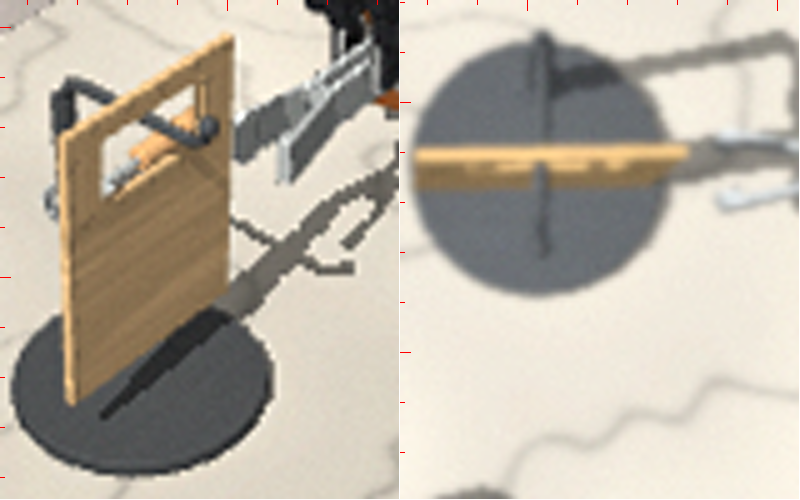

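Both jaws are wide open, with their tips at top (288.5,157.5) and (289.5,169.5). The board still hangs; its -y edge is at top (282.3,160).

Run:
```python
from h import *
T=lambda X,Y:(225+(X-400)/5-.5,130+Y/5-.5); S=lambda X,Y:(205+X/5-.5,145+Y/5-.5)
print('board top ends',onz('top',T(415,153),225),onz('top',T(689,152),225))
print('bottom front',onz('top',T(480,189),45),onz('top',T(660,187),45), onz('top',T(668,180),45))
print('board side -y top/bot',onplane('side',S(235,36),[594,0,0],[1,0,0]),onplane('side',S(229,300),[594,0,0],[1,0,0]))
print('+y top/bot',onplane('side',S(61,137),[594,0,0],[1,0,0]),onplane('side',S(70,404),[594,0,0],[1,0,0]))
for z in (142,): print('jaws top',onz('top',T(718,137),z),onz('top',T(720,200),z),'rear pts',onz('top',T(795,143),z),onz('top',T(795,185),z))
print('jaw two: near',two(S(285,140),T(720,200)))
# far jaw tip lower-left in side
print('pred jaws px in tile', (proj('side',[[605,-103,142],[582,-103,142],[605,-103,112],[582,-103,112]])+.5-[205,145])*5,(proj('top',[[605,-103,142],[582,-103,142]])+.5-[225,130])*5+[400,0])
```

```text
board top ends [599.4  63.5 225. ] [596.8 -77.1 225. ]
bottom front [595.9  32.7  45. ] [594.6 -73.6  45. ] [598.7 -78.4  45. ]
board side -y top/bot [594.  -77.5 222.1] [594.  -68.6  35.7]
+y top/bot [594.   66.  233.8] [594.   75.   54.1]
jaws top [613.1 -99.9 142. ] [ 578.3 -100.   142. ] rear pts [ 608.9 -142.2  142. ] [ 585.7 -141.6  142. ]
jaw two: near (array([ 577.2, -100.3,  145.2]), 2.2)
pred jaws px in tile [[248.5 125.5]
 [279.5 139.5]
 [249.  166.5]
 [279.  180.5]] [[724.  151.5]
 [725.5 193. ]]
```

move_arm:
  increments:
    - [0.5,0,-0.2,0,0,1.2]
    - [1,0,-0.3,0,0,1.2]
    - [1.5,0,-0.4,0,0,1.2]
    - [1.5,0,-0.4,0,0,1.2]
    - [1.5,0,-0.4,0,0,1.2]
    - [1.5,0,-0.4,0,0,1.2]

```text
clock: 15.2
eef_pos: [595.8, -196.5, 122.9]
tool_rot: [-3.138, 0.001, 1.539]
force: [0.7, -0.4, -0.7]
width: 18.3
```

Run:
```python
from h import *
s=ctrl.read_state();print(s['eef_pos'],s['tool_rot'],s['force'],s['width'])
grab(7)
b=lambda im:cv2.convertScaleAbs(im,alpha=1.7,beta=10)
s,t=b(cv2.imread('pics/side7.png')),b(cv2.imread('pics/top7.png'))
cv2.imwrite('pics/c9.png',np.hstack([tile(s,235,140,50,75,400,600),tile(t,260,135,50,75,400,600)]))
```

```text
[ 595.82977057 -196.52966532  122.8983895 ] [-3.13781752e+00  8.21728427e-04  1.53918833e+00] [ 0.71117996 -0.41630657 -0.69249999] 18.268259472663406
```

View pics/c9.png

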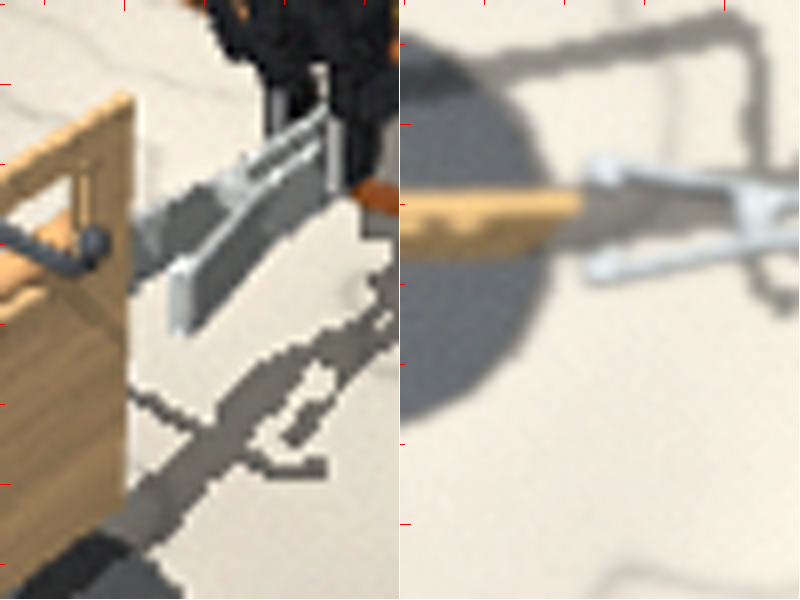

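Jaws at tile rows 150–284 at their tips, straddling the board plane (top edge at row 202, and farther from the camera at jaw height).

Run:
```python
from h import *
T=lambda X,Y:(260+(X-400)/8-.5,135+Y/8-.5); S=lambda X,Y:(235+X/8-.5,140+Y/8-.5)
z=147
for nm,X,Y in (('up out',588,152),('up in',588,186),('lo in',588,246),('lo out',588,284)): print(nm,onz('top',T(X,Y),z))
print('board top -y end',onz('top',T(582,190),225),onz('top',T(582,213),225), 'at x=420',onz('top',T(420,191),225),onz('top',T(420,215),225))
print('bottom front edge',onz('top',T(540,262),45))
print('near jaw two',two(S(182,264),T(590,272)),'bottom',onplane('side',S(182,333),[581,0,0],[1,0,0]))
print('edge side',[onplane('side',S(X,Y),[594,0,0],[1,0,0]) for X,Y in((135,97),(129,290),(125,495))])
b=np.array([595.8,-196.5,122.9]);
```

```text
up out [622.2 -85.7 147. ]
up in [610.5 -85.3 147. ]
lo in [589.9 -84.8 147. ]
lo out [576.9 -84.4 147. ]
board top -y end [601.  -77.1 225. ] [593.6 -76.9 225. ] at x=420 [601.9 -25.  225. ] [594.1 -24.8 225. ]
bottom front edge [593.6 -75.   45. ]
near jaw two (array([580.2, -85. , 152.5]), 0.9) bottom [581.  -86.7 120. ]
edge side [array([594. , -77. , 222.6]), array([594. , -72.2, 142.2]), array([594. , -68. ,  48.5])]
```

move_arm:
  increments:
    - [0,-0.3,0,0,0,0]
    - [0,-0.33,0,0,0,0]
    - [0.5,-0.33,0,0,0,0]
    - [1,-0.33,0,0,0,0]
    - [1.5,-0.33,0,0,0,0]
    - [2,-0.33,0,0,0,0]
    - [2.5,-0.33,0,0,0,0]
    - [2.9,-0.33,0,0,0,0]
    - [3.0,-0.33,0,0,0,0]
    - [3.0,-0.33,0,0,0,0]
    - [3.0,-0.33,0,0,0,0]
    - [3.0,-0.33,0,0,0,0]

```text
clock: 16.5
eef_pos: [593.5, -166.6, 122.9]
tool_rot: [-3.138, 0.001, 1.539]
force: [0.3, -0.1, -0.4]
width: 18.1
```

Run:
```python
from h import *
s=ctrl.read_state();print(s['clock'],s['eef_pos'],s['tool_rot'],s['force'],s['width'])
grab(8)
b=lambda im:cv2.convertScaleAbs(im,alpha=1.7,beta=10)
s,t=b(cv2.imread('pics/side8.png')),b(cv2.imread('pics/top8.png'))
cv2.imwrite('pics/c10.png',np.hstack([tile(s,220,140,50,75,400,600),tile(t,255,135,50,75,400,600)]))
```

```text
16.5 [ 593.47990207 -166.55392742  122.89910846] [-3.13786805e+00  7.14020960e-04  1.53885933e+00] [ 0.27302951 -0.09396056 -0.44785689] 18.108441530480235
```

View pics/c10.png

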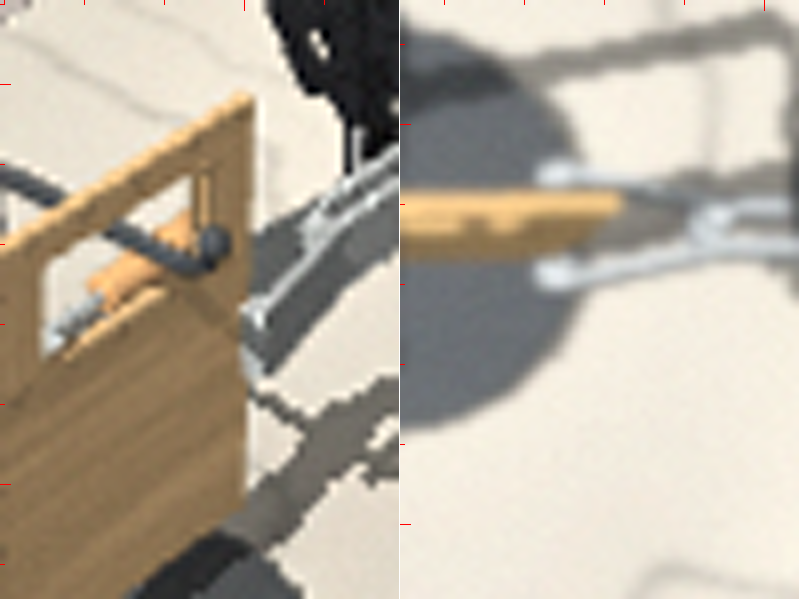

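Run:
```python
from h import *
T=lambda X,Y:(255+(X-400)/8-.5,135+Y/8-.5); S=lambda X,Y:(220+X/8-.5,140+Y/8-.5)
z=147
for nm,X,Y in (('up out',540,158),('lo in',540,256),('lo out',540,290)): print(nm,onz('top',T(X,Y),z))
print('near jaw two',two(S(250,312),T(540,275)),'tip bottom',onplane('side',S(245,378),[578,0,0],[1,0,0]))
print('board end',onz('top',T(622,190),225),onz('top',T(622,214),225))
print('edge side',[onplane('side',S(X,Y),[594,0,0],[1,0,0]) for X,Y in((254,97),(246,490))])
print('pred near jaw tip tile',(proj('side',[[580,-55,147],[580,-55,117],[594,-72,135]])+.5-[220,140])*8)
```

```text
up out [620.8 -55.4 147. ]
lo in [587.2 -54.6 147. ]
lo out [575.5 -54.2 147. ]
near jaw two (array([580.1, -54.6, 148.8]), 1.0) tip bottom [578.  -49.4 123.2]
board end [601.  -77.1 225. ] [593.3 -76.9 225. ]
edge side [array([594. , -76.4, 222.9]), array([594. , -68.6,  50.5])]
pred near jaw tip tile [[249.6 315.2]
 [250.4 382.4]
 [248.8 306.4]]
```

The measured jaw tips are at y −55 and the board edge at −72.5, so the jaws reach about 17 mm past it. Clearance is about 7 mm on the near face and 9 mm on the far one, the wrist force is about 0, and the board is unmoved. Handing in.

```bash
python3 -c "
from cell import ctrl
print(ctrl.finish_job())"
```

```text
the job is handed in; nothing more can be done
None
```

I hung the record board by its handle on the dark steel hook. I then took the large clip by its levers, and the arm is holding it wide open around the board's −y side edge. The job took 16.5 s of the 51 s allowed and is handed in; no verdict came back.

**Last checks**
- **Jaw reach:** the tips are about 17 mm past the board's edge, roughly half-way up the board.
- **Clearance:** about 7 mm to the near face and 9 mm to the far face by the pictures, good to about 2 mm. The wrist force is under 1 N, so nothing is touching.
- **Clip opening:** the finger opening reads 18 mm against the 20 mm stated for a full squeeze. The gripper read about 1 mm low on the 6 mm board too, so I take the clip as fully open. The outer faces of the jaws are about 35–45 mm apart in the pictures.

**What disagreed**
- The board hangs on the hook but about 0.05 rad off level, because the hook sits about 3–4 mm off its centre.
- My first reading of the clip's levers was wrong because it included their shadow; I measured again before grasping.
- I did not re-check the other items on the counter one by one. The pictures showed none of them moved, and the arm met no unexpected contact.

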